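# Find the torch with batteries and hold it on the rice hatch

### The job

Only one of the three matching torches in the holder has its batteries in: feel for the heavy one and draw that one up out of its cup, leaving the two empty ones standing in the holder. Turn it from upright to a slant and hold it up clear of the counter in front of the rice container, its lens about 15 cm from the open hatch and pointing in through the middle of the opening, more from in front than from above, so that I can twist it on and look up the chute. Finish while still holding it there, steady, without touching the rice container and leaving the other things on the counter where they stand.

Things in the scene. Friction and masses are not known exactly. Their poses are not given: they have to be found in the camera images.
- torch_a: One of three identical-looking torches, lens down in the holder: 160 mm long; black head 45 mm across up to 28 mm, tapering to a 31 mm smooth tube from 48 mm to the tail. Origin: centre of the lens face; z runs from lens to tail (it shines along -z). One torch, not told which, holds batteries: about 305 g (+-8 %), balanced 70 mm from the lens; the other two are empty, about 145 g.
- torch_b: The second of the three identical-looking torches: same shape, size, origin and axes as the other two.
- torch_c: The third of the three identical-looking torches: same shape, size, origin and axes as the other two.
- torch_holder: Torch holder, screwed down: wooden base 76 x 286 x 12 mm, three grey cups in a row along its y axis, 95 mm apart, the middle one at its origin (centre of the underside). Cups: outside 59, bore 51 mm, rim 52 mm above the counter; the lenses rest on the cup floors, 15 mm above the counter, so the tails are 175 mm up.
- rice_bin: Stainless rice container, fixed: 200 deep (its x) x 220 wide (its y) x 290 mm tall with a lid handle up to 309 mm. Origin: centre of the underside; its x axis points from the front into the container, so the front face is at x = -100 mm. The round press button on the front is 205 mm up and stands out 18 mm.
- hatch_opening (a point): Centre of the open hatch's rectangular opening (90 wide x 70 mm high) in the rice container's front face, 110 mm above the counter. Axes as the container's: x points straight in through the opening.
- hatch_flap (a joint): The small hatch flap, 70 mm long, hinged along the lower edge of the opening (75 mm above the counter) and leaning outwards: 0 = shut upright, 1.15 rad = fully open. It stands open already and need not be moved.
- mortar: Grey granite mortar, 148 mm across, 100 mm tall, 2.2 kg. Origin: centre of the underside. To be left alone.
- pestle: Stubby stone pestle standing in the mortar, 120 mm long, top about 142 mm above the counter or leaning lower. Origin: centre of its grinding end. To be left alone.
- jug: Blue plastic jug, 116 mm across, 150 mm tall, with a handle to its +y side reaching 97 mm from its axis. Origin: centre of the underside. To be left alone.
- glass_jar: Empty open glass jar, 84 mm across, 118 mm tall. Origin: centre of the underside. To be left alone.
- enamel_mug: White mug, 82 mm across, 80 mm tall. Origin: centre of the underside. To be left alone.
- tea_tin: Green round tin with black lid, 72 mm across, 110 mm tall. Origin: centre of the underside. To be left alone.

How it is judged (in metres and radians):
At the end, for the whole second after the job is handed in: One torch held still by the fingers, off holder and container; lens over 90 mm up, 80-240 mm from the opening's centre; beam axis within 30 mm of it on each cross axis, within 0.85 rad of square to the front. The other two upright on cup floors, pressing under 2.1 N (empty) (((contact force between torch_a and the fingers above 1 N and height (world z) of torch_a above 0.09 m and contact force between torch_a and torch_holder below 0.1 N and contact force between torch_a and rice_bin below 0.1 N and x of hatch_opening in the frame of torch_a between -0.03 and 0.03 m and y of hatch_opening in the frame of torch_a between -0.03 and 0.03 m and z of hatch_opening in the frame of torch_a between -0.24 and -0.08 m and angle between the z axis of torch_a and the x axis of hatch_opening, either way round below 0.85 rad and linear speed of torch_a below 0.03 m/s and angular speed of torch_a below 0.2 rad/s and height (world z) of each of torch_b, torch_c below 0.025 m and angle between each of torch_b, torch_c's own z axis and vertical below 0.15 rad and horizontal distance between each of torch_b, torch_c and torch_holder below 0.11 m and contact force between torch_b and torch_holder between 0.5 and 2.1 N and contact force between torch_c and torch_holder between 0.5 and 2.1 N) or (contact force between torch_b and the fingers above 1 N and height (world z) of torch_b above 0.09 m and contact force between torch_b and torch_holder below 0.1 N and contact force between torch_b and rice_bin below 0.1 N and x of hatch_opening in the frame of torch_b between -0.03 and 0.03 m and y of hatch_opening in the frame of torch_b between -0.03 and 0.03 m and z of hatch_opening in the frame of torch_b between -0.24 and -0.08 m and angle between the z axis of torch_b and the x axis of hatch_opening, either way round below 0.85 rad and linear speed of torch_b below 0.03 m/s and angular speed of torch_b below 0.2 rad/s and height (world z) of each of torch_a, torch_c below 0.025 m and angle between each of torch_a, torch_c's own z axis and vertical below 0.15 rad and horizontal distance between each of torch_a, torch_c and torch_holder below 0.11 m and contact force between torch_a and torch_holder between 0.5 and 2.1 N and contact force between torch_c and torch_holder between 0.5 and 2.1 N) or (contact force between torch_c and the fingers above 1 N and height (world z) of torch_c above 0.09 m and contact force between torch_c and torch_holder below 0.1 N and contact force between torch_c and rice_bin below 0.1 N and x of hatch_opening in the frame of torch_c between -0.03 and 0.03 m and y of hatch_opening in the frame of torch_c between -0.03 and 0.03 m and z of hatch_opening in the frame of torch_c between -0.24 and -0.08 m and angle between the z axis of torch_c and the x axis of hatch_opening, either way round below 0.85 rad and linear speed of torch_c below 0.03 m/s and angular speed of torch_c below 0.2 rad/s and height (world z) of each of torch_a, torch_b below 0.025 m and angle between each of torch_a, torch_b's own z axis and vertical below 0.15 rad and horizontal distance between each of torch_a, torch_b and torch_holder below 0.11 m and contact force between torch_a and torch_holder between 0.5 and 2.1 N and contact force between torch_b and torch_holder between 0.5 and 2.1 N))); the arm keeps its last pose, push and grip.
It fails at once if the rice container, its flap or its button is touched (over 2 N) (contact force between rice_bin and anything else above 2 N).
It fails at once if a bystander is shifted by more than 20 mm (distance of any of mortar, pestle, jug, glass_jar, enamel_mug, tea_tin from where it was at the start of the episode above 0.02 m).
It also fails if it takes over 58 s, if anything falls off the work surface, if the arm or the gripper's body presses on something with over 40 N, if the wrist force passes 120 N, or if a joint passes its speed limit or range.

### The arm

A 7-joint arm with a two-finger parallel gripper is mounted at the origin on the work surface. World frame = base frame: x ahead of the robot, y to its left, z up, the work surface at z = 0. Lengths are in m, angles in degrees, forces in N, time in s.
With the tool pointing down it reaches from about 0.35 to 0.9 m from the base axis. Payload 19.9 kg.
Tool frame: the origin (TCP) lies on the centre line of the jaws, within the pads' length; the fingertips stand 14 mm ahead of it and the grasp point (between the pads) lies 5 mm behind it; z points along the fingers, x is the direction in which the jaws open and shut, and the axes are right-handed (so a half turn about z gives the same grasp; the last joint's range is limited). The gripper opens to 85 mm and grips with 20 to 120 N. Pads are 22 mm wide; open, the fingers measure 114 mm over their backs; the gripper's body (76 mm by 85 mm) begins 54 mm behind the grasp point. The pads swing forward as they close: fully open they stand 13 mm farther back than shut.
Start: joints at [-77.435, 23.915, -0.59, 92.452, 0.269, 63.638, -3.037], TCP at [0.161, 0.604, 0.245] pointing down, gripper open.
Joint ranges: [-161.28, 161.28], [-22.2, 115.67], [-73.04, 71.86], [3.21, 147.25], [-68.34, 248.33], [10.77, 114.83], [-161.83, 161.83]. Speed limits (degrees/s): [108.29, 108.29, 136.94, 136.94, 172.46, 172.46, 172.46].

### API

Orientations are given as [roll, pitch, yaw] about the fixed x, y, z axes, in that order (R = Rz(yaw) Ry(pitch) Rx(roll)).
In Python, from workcell import ctrl gives the robot as it stands. The module is installed in compiled form; this text tells all that it offers.
- The arm moves only by the shell command python3 -m handwheel 'ROWS' [OPENING] [FORCE]. ROWS is a JSON object of lists of equal length, an entry for each row: "slide": the shift along the tool's x, y, z each as a share of 0.4 m, from -1 to 1, a list of three; "delta_rot": the turn, a rotation vector about the tool's x, y, z each as a share of 2 pi rad, from -1 to 1, a list of three. A call has 1 to 12 rows; each row is the pose to reach, as a shift and turn from the pose measured when the call began, along the tool's axes at that moment, turning the shorter way round; what a row does not reach only later rows make up. A row lasts 1/10 s, in which the tool goes at most 50 mm and 8.59 degrees, less where a joint would pass 70% of its speed; a pose out of reach is approached as far as the arm can. A call with a number of a shift or a turn outside -1 to 1 is refused whole. A call with a gripper value outside its range is refused whole. OPENING is the finger opening in mm, from 0 to 85.4, set as the call begins (- or left out, the last holds). The fingers move at their own pace and stop on an object; FORCE is the grip in N (left out, the last holds). Time passes only in rows, so rows that repeat a pose let the fingers close. It gives the time, the measured TCP pose, the force and the opening at its end, in the units of the state.
- ctrl.observe(): the state, without advancing time (a new reading comes with each control period).
- ctrl.get_image(name): name is "scene" or "top" or "wrist"; returns (picture, depth): 400x640x3 uint8, red, green, blue; 400x640 float32, m along the optical axis (not along the pixel's ray), 0 where there is no reading.
- ctrl.get_calibration(name): a dict with "fx", "fy", "cx", "cy" (pixels), "camera_from_world" (4x4, takes a point from world to camera coordinates); the wrist camera has in their place "hand_eye" (4x4, takes a point from camera to tool coordinates, whose origin is the TCP and whose axes are the tool frame's). Camera axes: x right, y up, looking along -z (the intrinsics and any distortion apply to the point x, -y, -z); pixel columns grow to the right and rows downward; lengths in m; the calibration is good to about 2 mm. A picture is of the moment at which its call begins: read the wrist's pose just before it. get_calibration takes no time and is no camera call.
- ctrl.job_done(): hands the job in, once; it reports no verdict.
Trained networks look in the newest picture that a camera, given by its name, has taken for a name from the list of things; names that differ only in an ending like _2 or _b are one class to them, and where a whole thing is asked for, a point or a joint stands for the part that bears it (a point fixed in the world has none). Each returns a list of dicts, best first, with "conf" (0 to 1); they miss things now and then, are a little off and sometimes report something else, mostly with a low value. They report only what shows in the picture. A call takes as long as a camera call.
- ctrl.trace(camera, thing): "mask" (400x640 bool, what is visible of it) and "centre" ([column, row] in pixels, amid what is visible of it).
The state is a dict: "clock": time; "joints": joint angles; "qvel": joint speeds; "joint_efforts": joint torques, N m; "position": TCP position; "tool_rot": TCP orientation; "contact_force": force on the tool from outside, world axes, zero at the start; "wrist_torque": the same for the moment, N m; "width": opening from 0.0 (shut) to 1.0 (fully open).
Only numpy, scipy, OpenCV 4.12 (cv2) and the standard library are available. Lean on these libraries where they do the work, as an engineer would, in place of code of your own. Each camera call takes 0.05 s, during which the arm holds its last target.

## Working session

There is one attempt and no reset: what is moved stays moved. The work goes in short steps, Python scripts to look and compute and a shell command to move; the robot and the scene stay as the last step left them, time stands still between calls to the robot, and variables do not carry over. Pictures are saved under pics/ and viewed, and the job is handed in when it is done.

```bash
mkdir -p pics; ls; cat > h.py <<'E'
import numpy as np, cv2
from workcell import ctrl
from scipy.spatial.transform import Rotation as R
def save(name,fn):
    im,d=ctrl.get_image(name); cv2.imwrite('pics/'+fn,im[:,:,::-1]); return im,d
def pose():
    s=ctrl.observe(); T=np.eye(4); T[:3,3]=s['position']; T[:3,:3]=R.from_euler('xyz',s['tool_rot'],degrees=True).as_matrix(); return T,s
def cloud(name,d,T=None):
    c=ctrl.get_calibration(name); h,w=d.shape
    u,v=np.meshgrid(np.arange(w),np.arange(h))
    x=(u-c['cx'])/c['fx']*d; y=(v-c['cy'])/c['fy']*d
    P=np.stack([x,-y,-d,np.ones_like(d)],-1)
    M=np.linalg.inv(np.array(c['camera_from_world'])) if 'camera_from_world' in c else T@np.array(c['hand_eye'])
    return (P@M.T)[...,:3]
E
python3 - <<'E'
from h import *
s=ctrl.observe(); print(s)
for n in ['scene','top','wrist']:
    T,_=pose(); im,d=save(n,n+'0.png'); np.save('pics/%s0.npy'%n,cloud(n,d,T)); print({k:(v if np.isscalar(v) else np.round(v,3).tolist()) for k,v in ctrl.get_calibration(n).items()})
E
```

```text
pics
{'clock': 0.0, 'joints': array([-77.43456833,  23.94947741,  -0.59032758,  92.48699185,
         0.26913592,  63.63859047,  -3.03653736]), 'qvel': array([-0.00393003,  0.03059636, -0.04424555, -0.1194074 ,  0.06764325,
       -0.02878508, -0.02269556]), 'joint_efforts': array([-1.76180914e-03, -8.64439273e+01,  6.78070430e-01, -4.34916902e+01,
        1.90733420e-02,  7.42616190e-03,  1.19190665e-05]), 'position': array([0.16108287, 0.60352533, 0.24463383]), 'tool_rot': array([1.79994733e+02, 7.35065903e-02, 7.50573481e+01]), 'contact_force': array([-0.51485369, -0.16435643,  0.86466447]), 'wrist_torque': array([ 0.02300914, -0.00635494, -0.00135355]), 'width': 1.0023706025053205}
{'fx': 372.85418334847566, 'fy': 372.85418334847566, 'cx': 319.54467407255197, 'cy': 197.15942732793127, 'camera_from_world': [[0.892, 0.451, -0.014, -0.502], [-0.379, 0.766, 0.52, 0.148], [0.245, -0.459, 0.854, -1.408], [0.0, 0.0, 0.0, 1.0]]}
{'fx': 424.96209775583486, 'fy': 424.96209775583486, 'cx': 315.09025744234816, 'cy': 204.15809304605233, 'camera_from_world': [[-0.001, -1.0, -0.01, 0.014], [0.999, -0.002, 0.054, -0.596], [-0.054, -0.01, 0.999, -1.472], [0.0, 0.0, 0.0, 1.0]]}
{'fx': 359.2179108586033, 'fy': 359.2179108586033, 'cx': 316.6605713172923, 'cy': 201.65226767895354, 'hand_eye': [[1.0, -0.001, 0.0, -0.001], [-0.0, -0.952, -0.305, -0.077], [0.0, 0.305, -0.952, -0.129], [0.0, 0.0, 0.0, 1.0]]}
```

View pics/scene0.png

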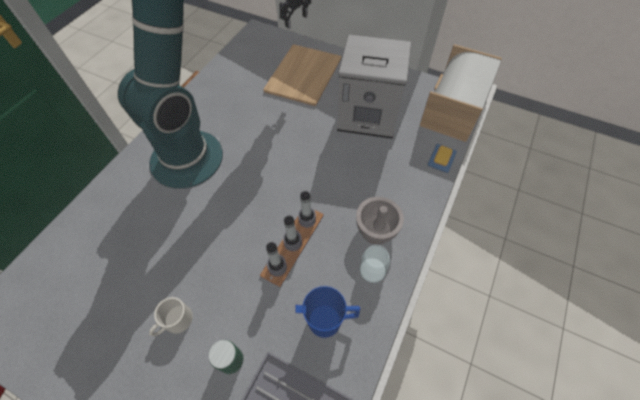

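View pics/top0.png

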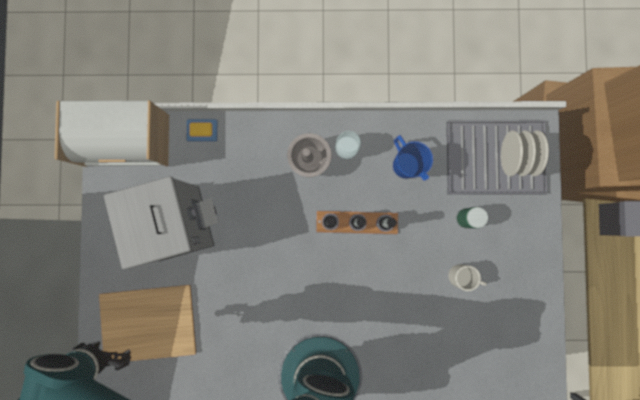

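View pics/wrist0.png

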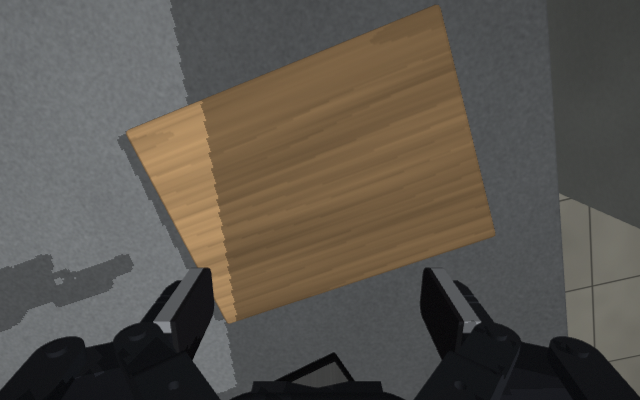

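The scene and top pictures show the three torches in the wooden holder (top view, row 222, columns 330/358/388). The bin is on the left (about 155,222) with its hatch flap facing the torches (about 207,212). The mortar, glass jar and jug stand farther out, at rows 145–160. Next I'll measure these from the depth images.

```bash
cat > m.py <<'E'
from h import *
for n in ['top','scene']:
    P=np.load(f'pics/{n}0.npy')
    for t in ['torch_a','torch_holder','rice_bin','hatch_flap','hatch_opening','mortar','pestle','jug','glass_jar','enamel_mug','tea_tin']:
        try: r=ctrl.trace(n,t)
        except Exception as e: print(t,e); continue
        for q in r[:4]:
            p=P[q['mask']]; p=p[np.isfinite(p).all(1)]
            if len(p)<5: continue
            print(n,t,round(q['conf'],2),np.round(q['centre']),len(p),'min',np.percentile(p,2,axis=0).round(3),'max',np.percentile(p,98,axis=0).round(3),'med',np.median(p,0).round(3))
E
python3 m.py
```

```text
top torch_a 0.69 [384. 223.] 162 min [ 0.513 -0.237  0.031] max [ 0.547 -0.206  0.18 ] med [ 0.53  -0.218  0.128]
top torch_a 0.65 [360. 223.] 149 min [ 0.513 -0.146  0.04 ] max [ 0.55  -0.113  0.18 ] med [ 0.532 -0.126  0.168]
top torch_a 0.5 [331. 222.] 122 min [ 0.516 -0.055  0.047] max [ 0.554 -0.02   0.18 ] med [ 0.535 -0.035  0.172]
top torch_holder 0.83 [350. 224.] 1238 min [ 0.495 -0.268  0.005] max [0.569 0.    0.056] med [ 0.53  -0.119  0.013]
top rice_bin 0.83 [157. 222.] 7605 min [0.417 0.358 0.006] max [0.652 0.599 0.296] med [0.537 0.458 0.288]
top rice_bin 0.4 [364. 223.] 155 min [ 0.513 -0.146  0.035] max [ 0.551 -0.111  0.18 ] med [ 0.532 -0.126  0.162]
top rice_bin 0.19 [470. 220.] 553 min [ 0.513 -0.542  0.004] max [ 0.578 -0.481  0.116] med [ 0.545 -0.501  0.107]
top hatch_flap 0.88 [208. 211.] 402 min [0.52  0.336 0.001] max [0.603 0.401 0.118] med [0.563 0.369 0.093]
top hatch_opening 0.81 [162. 220.] 7396 min [0.417 0.358 0.049] max [0.647 0.594 0.296] med [0.537 0.458 0.288]
top jug 0.84 [410. 158.] 1358 min [ 0.675 -0.36  -0.001] max [ 0.818 -0.254  0.153] me
[... 2059 characters left out ...]
 med [0.547 0.417 0.253]
scene pestle 0.61 [382. 218.] 260 min [0.738 0.021 0.034] max [0.777 0.07  0.14 ] med [0.76  0.03  0.087]
scene pestle 0.45 [372.  81.] 6256 min [0.43  0.369 0.006] max [0.655 0.588 0.292] med [0.548 0.417 0.252]
scene jug 0.89 [326. 310.] 1952 min [ 0.676 -0.359  0.001] max [ 0.809 -0.252  0.151] med [ 0.728 -0.285  0.064]
scene glass_jar 0.8 [374. 264.] 882 min [ 0.76 -0.14  0.01] max [ 0.835 -0.068  0.118] med [ 0.799 -0.116  0.101]
scene enamel_mug 0.68 [172. 314.] 1001 min [ 0.308 -0.552  0.002] max [ 0.386 -0.455  0.081] med [ 0.332 -0.493  0.037]
scene tea_tin 0.78 [229. 359.] 883 min [ 0.518 -0.548  0.016] max [ 0.581 -0.484  0.113] med [ 0.559 -0.517  0.108]
```

```bash
python3 - <<'E'
from h import *
for n in ['top','scene']:
    P=np.load(f'pics/{n}0.npy').reshape(-1,3)
    for y0 in [-0.035,-0.13,-0.225]:
        m=(abs(P[:,1]-y0)<.04)&(abs(P[:,0]-.53)<.05)&(P[:,2]>.16)&(P[:,2]<.2)
        p=P[m]; c,r=cv2.minEnclosingCircle(p[:,:2].astype(np.float32)); print(n,len(p),np.mean(p,0).round(4),np.round(c,4),round(r,4),np.percentile(p[:,2],90).round(4))
    m=(P[:,2]>.27)&(P[:,2]<.3)&(P[:,1]>.3)&(P[:,1]<.7)&(P[:,0]>.3)&(P[:,0]<.75)
    p=P[m]; rc=cv2.minAreaRect(p[:,:2].astype(np.float32)); print(n,'lid',rc,p[:,2].mean())
    m=(abs(P[:,2]-.012)<.006)&(P[:,0]>.46)&(P[:,0]<.6)&(P[:,1]>-.3)&(P[:,1]<.05)
    print('base',cv2.minAreaRect(P[m][:,:2].astype(np.float32)))
# front face from scene
P=np.load('pics/scene0.npy').reshape(-1,3)
m=(P[:,2]>.22)&(P[:,2]<.27)&(P[:,1]>.34)&(P[:,1]<.45)&(P[:,0]>.4)&(P[:,0]<.65)
p=P[m]; print(len(p)); a=np.polyfit(p[:,0],p[:,1],1); 
for _ in range(5):
    r=p[:,1]-np.polyval(a,p[:,0]); k=abs(r)<.006; a=np.polyfit(p[k,0],p[k,1],1)
print(a,np.degrees(np.arctan(a[0])),k.sum(),p[k].min(0),p[k].max(0))
im=cv2.imread('pics/scene0.png')[20:150,320:430]; cv2.imwrite('pics/bin0.png',cv2.resize(im,None,fx=5,fy=4.5,interpolation=3))
E
```

```text
top 74 [ 0.5344 -0.0379  0.1746] [ 0.5341 -0.0383] 0.0152 0.1783
top 77 [ 0.5324 -0.1325  0.1741] [ 0.5326 -0.1332] 0.0151 0.1785
top 79 [ 0.5297 -0.2269  0.1743] [ 0.5301 -0.2277] 0.0154 0.1786
top lid ((0.5293223261833191, 0.4965817332267761), (0.22452150285243988, 0.21196754276752472), 15.630090713500977) 0.28927468360026887
base ((0.5288154482841492, -0.12433920800685883), (0.3471683859825134, 0.136938214302063), 89.98271179199219)
scene 84 [ 0.5356 -0.0399  0.1717] [ 0.5345 -0.0376] 0.0156 0.1758
scene 90 [ 0.5332 -0.1347  0.1722] [ 0.5319 -0.1332] 0.015 0.1758
scene 106 [ 0.5311 -0.2291  0.1724] [ 0.5297 -0.227 ] 0.0162 0.1765
scene lid ((0.5289319157600403, 0.4936937391757965), (0.22437484562397003, 0.21137110888957977), 15.695462226867676) 0.28720999522358626
base ((0.5315837860107422, -0.13728618621826172), (0.29339414834976196, 0.0771154835820198), 88.70552062988281)
745
[0.28108789 0.24276278] 15.70003027348342 729 [0.45044329 0.36785138 0.22002035] [0.64984475 0.42931699 0.26992094]
```

View pics/bin0.png

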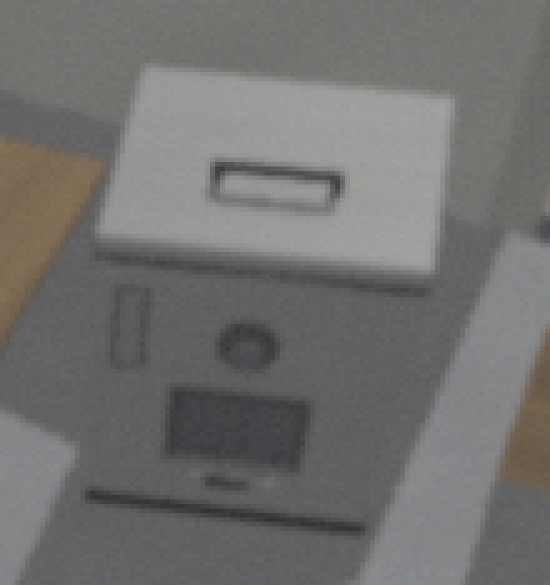

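```bash
python3 -m handwheel '{"slide":[[-0.75,0.7,0],[-0.75,0.7,0],[-0.75,0.7,0],[-0.75,0.7,0],[-0.75,0.7,0],[-0.75,0.7,0],[-0.75,0.7,0],[-0.75,0.7,0],[-0.75,0.7,0],[-0.75,0.7,0]],"delta_rot":[[0,0,0.1],[0,0,0.1],[0,0,0.1],[0,0,0.1],[0,0,0.1],[0,0,0.1],[0,0,0.1],[0,0,0.1],[0,0,0.1],[0,0,0.1]]}'
python3 -c "
from h import *
s=ctrl.observe()
for k in ['clock','joints','position','tool_rot','contact_force']:print(k,np.round(s[k],4))"
```

```text
clock: 2.25
position: [0.3551, 0.2405, 0.2456]
tool_rot: [-180.0, -0.0, 38.9]
contact_force: [-0.8, 0.5, -0.1]
width: 0.999
clock 2.25
joints [-56.3138   3.1574  18.8266 119.3086  -1.2134  57.6705   2.009 ]
position [0.3551 0.2405 0.2456]
tool_rot [-1.799941e+02 -3.820000e-02  3.887450e+01]
contact_force [-0.8457  0.4642 -0.1299]
```

```bash
python3 -m handwheel '{"slide":[[-0.12,0.75,-0.1],[-0.12,0.75,-0.1],[-0.12,0.75,-0.1],[-0.12,0.75,-0.1],[-0.12,0.75,-0.1],[-0.12,0.75,-0.1],[-0.12,0.75,-0.1],[-0.12,0.75,-0.1],[-0.12,0.75,-0.1]],"delta_rot":[[0,0,-0.142],[0,0,-0.142],[0,0,-0.142],[0,0,-0.142],[0,0,-0.142],[0,0,-0.142],[0,0,-0.142],[0,0,-0.142],[0,0,-0.142]]}'
python3 -c "
from h import *
s=ctrl.observe()
for k in ['clock','joints','position','tool_rot','contact_force']:print(k,np.round(s[k],4).tolist())"
```

```text
clock: 3.15
position: [0.5077, -0.0257, 0.286]
tool_rot: [179.9, 0.1, 90.0]
contact_force: [-0.8, 1.1, -0.8]
width: 0.999
clock 3.15
joints [-30.052, 10.5951, 33.5132, 107.0296, -6.4248, 64.1477, 95.806]
position [0.5077, -0.0257, 0.286]
tool_rot [179.9029, 0.0523, 89.9958]
contact_force [-0.8307, 1.113, -0.8456]
```

```bash
python3 -m handwheel '{"slide":[[0,0,0],[0,0,0],[0,0,0],[0,0,0],[0,0,0],[0,0,0],[0,0,0]],"delta_rot":[[-0.14,0,0],[-0.14,0,0],[-0.14,0,0],[-0.14,0,0],[-0.14,0,0],[-0.14,0,0],[-0.14,0,0]]}'
python3 -c "
from h import *
s=ctrl.observe()
for k in ['clock','joints','position','tool_rot','contact_force']:print(k,np.round(s[k],4).tolist())"
```

```text
clock: 3.85
position: [0.5053, -0.0368, 0.2854]
tool_rot: [135.7, 1.6, 88.4]
contact_force: [0.2, -0.5, 0.6]
width: 0.998
clock 3.85
joints [-34.2635, -10.9179, 30.2285, 136.9832, 49.8506, 12.2206, 41.4491]
position [0.5053, -0.0368, 0.2854]
tool_rot [135.7267, 1.642, 88.4381]
contact_force [0.2119, -0.4715, 0.6442]
```

```bash
cat > kin.py <<'E'
import numpy as np
from scipy.spatial.transform import Rotation as R
from scipy.optimize import least_squares
data=[([-77.43456833,23.94947741,-0.59032758,92.48699185,0.26913592,63.63859047,-3.03653736],[0.16108287,0.60352533,0.24463383],[179.994733,0.0735,75.05735]),
([-56.3138,3.1574,18.8266,119.3086,-1.2134,57.6705,2.009],[0.3551,0.2405,0.2456],[-179.9941,-.0382,38.8745]),
([-30.052,10.5951,33.5132,107.0296,-6.4248,64.1477,95.806],[0.5077,-0.0257,0.286],[179.9029,.0523,89.9958]),
([-34.2635,-10.9179,30.2285,136.9832,49.8506,12.2206,41.4491],[0.5053,-0.0368,0.2854],[135.7267,1.642,88.4381])]
# params: base yaw, per-link offsets (3 each for 7 transitions)
def fk(q,p,n=7):
    q=np.radians(q); T=np.eye(3); o=np.zeros(3)
    s=[-1,1,-1,1,-1,1,-1]
    Rm=R.from_euler('z',p[0]).as_matrix(); o=np.array([0,0,p[1]])
    L=[None,None,(p[6],p[8],p[2]),None,(p[7],p[9],p[3]),None,(0,0,p[4])]
    for i in range(7):
        ax='z' if i%2==0 else 'y'
        Rm=Rm@R.from_euler(ax,s[i]*q[i]).as_matrix()
        if i==2: o=o+Rm@np.array([p[6],p[8],p[2]])
        if i==3: o=o+Rm@np.array([p[7],p[9],0])
        if i==4: o=o+Rm@np.array([0,0,p[3]])
        if i==5: o=o+Rm@np.array([p[10],0,p[4]])
    Rm=Rm@R.from_euler('z',p[5]).as_matrix()
    return o,Rm
def res(p):
    r=[]
    for q,x,e in data:
        o,Rm=fk(q,p); Rt=R.from_euler('xyz',e,degrees=True).as_matrix()
        r+=list((o-x)*10)+list(R.from_matrix(Rt.T@Rm).as_rotvec())
    return np.array(r+list(np.array(p[6:])*.01))
if __name__=='__main__':
    best=None
    for y in np.linspace(-3,3,7):
      for z in np.linspace(-3,3,7):
        s=least_squares(res,[y,.36,.42,.4,.25,z,0,0,0,0,0])
        if best is None or s.cost<best.cost: best=s
    print(best.cost,best.x.round(4)); print(best.fun.round(4)); np.save('kin.npy',best.x)
E
python3 kin.py
```

```text
0.001007534047668931 [-1.140e-02  3.005e-01  4.898e-01  4.717e-01  2.928e-01  3.131e+00
  5.700e-03 -1.000e-03 -1.170e-02 -1.170e-02  1.000e-03]
[-0.0003  0.0139 -0.0067  0.     -0.      0.0008  0.0015  0.02    0.0025
 -0.     -0.      0.0008 -0.03   -0.0179  0.0074  0.     -0.      0.0008
  0.0016  0.0025 -0.0032  0.0004 -0.0079 -0.0024  0.0001 -0.     -0.0001
 -0.0001  0.    ]
```

```bash
python3 - <<'E'
import kin,numpy as np
from kin import *
import re
src=open('kin.py').read()
src=src.replace("o=o+Rm@np.array([p[10],0,p[4]])","o=o+Rm@np.array([p[10],p[11],p[4]])").replace("if i==2: o","if i==1: o=o+Rm@np.array([0,p[12],0])\n        if i==2: o").replace("[y,.36,.42,.4,.25,z,0,0,0,0,0]","[y,.36,.42,.4,.25,z]+[0]*7")
open('kin.py','w').write(src)
E
python3 kin.py; python3 -c "
from h import *
s=ctrl.observe();print(s['qvel'].round(2),s['joints'].round(3),s['position'].round(4),s['tool_rot'])"
```

```text
1.9556351653578552e-08 [-0.0000e+00  2.8880e-01  5.0190e-01  4.6980e-01  2.9380e-01  3.1415e+00
  0.0000e+00 -1.0000e-04 -7.8000e-03 -7.8000e-03  1.0000e-04 -5.0000e-04
 -1.4600e-02]
[-0.      0.      0.      0.     -0.      0.      0.     -0.      0.
  0.     -0.      0.     -0.      0.     -0.      0.      0.      0.
  0.      0.     -0.      0.     -0.     -0.      0.     -0.     -0.0001
 -0.0001  0.     -0.     -0.0001]
[ -36.98   -7.63   31.78    8.51  120.03   -1.24 -115.75] [-34.263 -10.918  30.229 136.983  49.851  12.221  41.449] [ 0.5053 -0.0368  0.2854] [135.72674847   1.64204683  88.43805784]
```

```bash
cat > ik.py <<'E'
from kin import *
p=np.load('kin.npy')
lo=np.array([-161.28,-22.2,-73.04,3.21,-68.34,10.77,-161.83]); hi=np.array([161.28,115.67,71.86,147.25,248.33,114.83,161.83])
def ik(x,Rt,q0,w=0.0,m=3):
    f=lambda q:np.r_[(fk(q,p)[0]-x)*20,R.from_matrix(Rt.T@fk(q,p)[1]).as_rotvec()*5,w*(q-q0)/100]
    q0c=np.clip(q0,lo+m+.01,hi-m-.01)
    s=least_squares(f,q0c,bounds=(lo+m,hi-m),x_scale=10,max_nfev=60)
    o,Rm=fk(s.x,p); return s.x,np.linalg.norm(o-x),np.degrees(np.linalg.norm(R.from_matrix(Rt.T@Rm).as_rotvec()))
H=np.array([.5565,.3987,.110]); n=np.array([-.2706,.9627,0]); 
def beam(e):
    e=np.radians(e); return n*np.cos(e)+np.array([0,0,-np.sin(e)])
E
cat > s1.py <<'E'
from ik import *
import sys
# grasp: down, yaw psi, torch mid; grip g from lens (TCP)
g=.135
q0=np.array([-30.052,10.5951,33.5132,107.0296,-6.4248,64.1477,95.806])
def Rz(a): return R.from_euler('z',a,degrees=True).as_matrix()
for e in (25,35,42):
  b=beam(e)
  up=np.array([0,0,1.]); xs=np.cross(up,b); xs/=np.linalg.norm(xs)
  x=H-b*(.15+g)+b*(0)  # lens at H-.15b ; TCP g behind the lens
  for rho in range(0,360,30):
    R0=np.stack([xs,np.cross(b,xs),b],1)@Rz(rho)
    best=None
    for t in range(4):
        rng=np.random.default_rng(t); qs=np.array([-30,30,20,90,90*(t%2),60,0])+rng.normal(0,15,7)
        q,er,ea=ik(x,R0,qs,0.02)
        if er<.002 and ea<.5:
            mm=np.minimum(q-lo,hi-q).min()
            if best is None or mm>best[0]: best=(mm,q)
    print(e,rho,None if best is None else (round(best[0],1),best[1].round(0).tolist()))
E
python3 s1.py
```

```text
25 0 (np.float64(18.7), [16.0, 44.0, -15.0, 86.0, -50.0, 84.0, -140.0])
25 30 (np.float64(3.0), [45.0, 65.0, -69.0, 85.0, -7.0, 69.0, 159.0])
25 60 (np.float64(13.1), [41.0, 59.0, -60.0, 85.0, -17.0, 71.0, 136.0])
25 90 (np.float64(30.5), [33.0, 51.0, -43.0, 85.0, -32.0, 75.0, 118.0])
25 120 (np.float64(32.2), [30.0, 49.0, -37.0, 85.0, -36.0, 76.0, 91.0])
25 150 (np.float64(31.6), [29.0, 49.0, -36.0, 85.0, -37.0, 77.0, 61.0])
25 180 (np.float64(30.4), [33.0, 51.0, -43.0, 85.0, -32.0, 75.0, 28.0])
25 210 (np.float64(32.4), [30.0, 49.0, -37.0, 85.0, -36.0, 76.0, 0.0])
25 240 (np.float64(29.0), [27.0, 47.0, -32.0, 85.0, -39.0, 78.0, -27.0])
25 270 (np.float64(24.2), [22.0, 46.0, -24.0, 86.0, -44.0, 81.0, -54.0])
25 300 (np.float64(21.6), [19.0, 45.0, -20.0, 86.0, -47.0, 82.0, -82.0])
25 330 (np.float64(19.5), [17.0, 44.0, -16.0, 86.0, -49.0, 83.0, -111.0])
35 0 (np.float64(16.6), [6.0, 36.0, -6.0, 87.0, -49.0, 82.0, -145.0])
35 30 (np.float64(3.0), [39.0, 51.0, -62.0, 86.0, -13.0, 69.0, 159.0])
35 60 (np.float64(22.6), [34.0, 45.0, -50.0, 86.0, -22.0, 71.0, 136.0])
35 90 (np.float64(35.
[... 795 characters left out ...]
2), [23.0, 36.0, -36.0, 86.0, -29.0, 73.0, 138.0])
42 90 (np.float64(38.2), [22.0, 35.0, -34.0, 86.0, -30.0, 73.0, 109.0])
42 120 (np.float64(32.3), [26.0, 37.0, -41.0, 86.0, -26.0, 72.0, 76.0])
42 150 (np.float64(29.9), [27.0, 38.0, -43.0, 86.0, -24.0, 71.0, 44.0])
42 180 (np.float64(37.7), [23.0, 35.0, -35.0, 86.0, -29.0, 73.0, 18.0])
42 210 (np.float64(35.5), [19.0, 34.0, -29.0, 86.0, -33.0, 74.0, -9.0])
42 240 (np.float64(31.4), [14.0, 33.0, -22.0, 87.0, -37.0, 76.0, -37.0])
42 270 (np.float64(28.4), [9.0, 32.0, -15.0, 87.0, -40.0, 77.0, -64.0])
42 300 (np.float64(28.9), [10.0, 32.0, -16.0, 87.0, -39.0, 77.0, -95.0])
42 330 (np.float64(25.4), [5.0, 31.0, -9.0, 87.0, -43.0, 79.0, -122.0])
```

```bash
cat >> h.py <<'E'
def to(x,yaw=105.7,pitch=0,Rt=None):
    T,s=pose()
    if Rt is None: Rt=R.from_euler('z',yaw,degrees=True).as_matrix()@R.from_euler('x',180,degrees=True).as_matrix()@R.from_euler('y',pitch,degrees=True).as_matrix()
    sl=T[:3,:3].T@(np.array(x)-T[:3,3])/.4; rv=R.from_matrix(T[:3,:3].T@Rt).as_rotvec()/(2*np.pi)
    print('clock',round(s['clock'],2),'pos',s['position'].round(4),'rot',s['tool_rot'].round(2),'slide',sl.round(4).tolist(),'rot',rv.round(4).tolist(),'rows>=',round(max(np.linalg.norm(sl)*.4/.05,np.linalg.norm(rv)*360/8.59),1))
def avgF(n=8):
    F=[];M=[];E=[]
    for i in range(n):
        ctrl.get_image('wrist'); s=ctrl.observe(); F.append(s['contact_force']);M.append(s['wrist_torque']);E.append(s['joint_efforts'])
    F=np.array(F);M=np.array(M);E=np.array(E)
    print('F',F.mean(0).round(3),'sd',F.std(0).round(3),'M',M.mean(0).round(4),'eff',E.mean(0).round(3),'sd',E.std(0).round(3),'w',s['width'],'clock',round(s['clock'],2))
E
python3 -c "
from h import *
to([.534,-.038,.26])"
```

```text
clock 3.85 pos [ 0.5053 -0.0368  0.2854] rot [135.73   1.64  88.44] slide [0.0007, 0.0072, 0.0956] rot [0.1213, 0.0228, -0.0438] rows>= 5.5
```

```bash
python3 -m handwheel '{"slide":[[0,0,0],[0,0,0.05],[0,0.007,0.0956],[0,0.007,0.0956],[0,0.007,0.0956],[0,0.007,0.0956],[0,0.007,0.0956],[0,0.007,0.0956],[0,0.007,0.0956]],"delta_rot":[[0.03,0.006,-0.01],[0.06,0.012,-0.02],[0.09,0.018,-0.033],[0.1213,0.0228,-0.0438],[0.1213,0.0228,-0.0438],[0.1213,0.0228,-0.0438],[0.1213,0.0228,-0.0438],[0.1213,0.0228,-0.0438],[0.1213,0.0228,-0.0438]]}'
python3 - <<'E'
from h import *
T,s=pose(); im,d=save('wrist','w1.png'); np.save('pics/w1.npy',cloud('wrist',d,T))
print(s['qvel'].round(1),s['joints'].round(1))
to([.534,-.038,.155])
P=cloud('wrist',d,T).reshape(-1,3)
for y0 in [-0.038,-0.133,-0.227]:
    m=(abs(P[:,1]-y0)<.04)&(abs(P[:,0]-.53)<.05)&(P[:,2]>.16)&(P[:,2]<.19)
    p=P[m]
    if len(p)>5: c,r=cv2.minEnclosingCircle(p[:,:2].astype(np.float32)); print(len(p),np.mean(p,0).round(4),np.round(c,4),round(r,4),np.percentile(p[:,2],90).round(4))
E
```

```text
clock: 4.75
position: [0.5354, -0.0365, 0.2588]
tool_rot: [-179.6, 0.1, 105.9]
contact_force: [-1.2, 0.2, -1.6]
width: 0.996
[ -3.1  -5.5   3.1   6.3   2.  -10.2  -5.1] [-44.2  21.5  56.3 105.3 -19.6  64.  125. ]
clock 4.8 pos [ 0.5349 -0.0374  0.2589] rot [-1.7990e+02  1.3000e-01  1.0573e+02] slide [-0.0004, -0.0021, 0.2598] rot [-0.0003, 0.0003, 0.0001] rows>= 2.1
1875 [ 0.5321 -0.0376  0.1735] [ 0.5344 -0.0369] 0.0157 0.1757
2187 [ 0.5299 -0.1296  0.1732] [ 0.532  -0.1317] 0.0157 0.1758
2386 [ 0.5277 -0.2201  0.172 ] [ 0.5296 -0.2254] 0.0157 0.1757
```

View pics/w1.png

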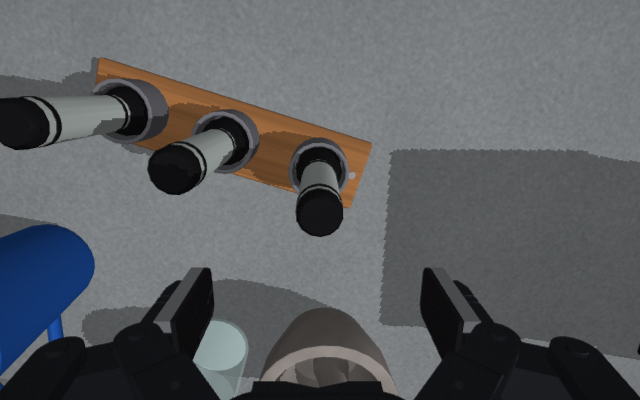

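The wrist picture shows the three torch tails (centres near 320,210; 177,168; 25,120). The fingers line up laterally with the nearest one, and all three views agree to about 2 mm. I'll descend on the nearest torch and tare the force reading just above it.

```bash
python3 -m handwheel '{"slide":[[0,-0.001,0.1],[0,-0.001,0.2],[0,-0.001,0.26],[0,-0.001,0.29],[0,-0.001,0.29],[0,-0.001,0.29]],"delta_rot":[[0,0,0],[0,0,0],[0,0,0],[0,0,0],[0,0,0],[0,0,0]]}'
python3 -c "
from h import *
avgF(6); to([.5343,-.0375,.142])"
```

```text
clock: 5.4
position: [0.5348, -0.0375, 0.1441]
tool_rot: [180.0, 0.1, 105.7]
contact_force: [0.2, 0.5, 0.0]
width: 1.001
F [ 0.298 -0.068  0.076] sd [0.404 0.673 0.775] M [-0.0121  0.0101  0.0103] eff [-5.8000e-02 -6.7712e+01  1.7783e+01 -3.3126e+01  3.7000e-02 -1.3000e-02
 -2.8000e-02] sd [0.049 0.546 0.2   0.245 0.013 0.018 0.007] w 0.9976265666794161 clock 5.7
clock 5.7 pos [ 0.5347 -0.0377  0.1435] rot [-1.7996e+02  1.3000e-01  1.0574e+02] slide [0.0007, -0.0007, 0.0038] rot [-0.0001, 0.0003, 0.0001] rows>= 0.0
```

```bash
python3 -m handwheel '{"slide":[[0,0,0],[0,0,0],[0,0,0],[0,0,0],[0,0,0],[0,0,0],[0,0,0],[0,0,0]],"delta_rot":[[0,0,0],[0,0,0],[0,0,0],[0,0,0],[0,0,0],[0,0,0],[0,0,0],[0,0,0]]}' 0 80
```

```text
clock: 6.5
position: [0.5347, -0.0373, 0.1437]
tool_rot: [-180.0, 0.1, 105.8]
contact_force: [-1.1, 2.9, 5.5]
width: 0.346
```

```bash
python3 -m handwheel '{"slide":[[0,0,-0.012],[0,0,-0.025],[0,0,-0.0375],[0,0,-0.0375],[0,0,-0.0375],[0,0,-0.0375]],"delta_rot":[[0,0,0],[0,0,0],[0,0,0],[0,0,0],[0,0,0],[0,0,0]]}'
python3 -c "
from h import *
avgF(12); to([.5343,-.0375,.142])"
```

```text
clock: 7.1
position: [0.5347, -0.0371, 0.1586]
tool_rot: [-180.0, 0.1, 105.8]
contact_force: [-0.4, -0.2, -3.2]
width: 0.344
F [ 0.189 -0.128 -2.778] sd [0.54  0.469 0.458] M [ 0.0149 -0.0001 -0.0028] eff [-1.3000e-02 -6.7583e+01  1.8032e+01 -3.5328e+01  2.2000e-02 -1.0000e-03
  1.0000e-03] sd [0.023 0.072 0.016 0.018 0.001 0.    0.   ] w 0.34553847845866476 clock 7.7
clock 7.7 pos [ 0.5347 -0.0372  0.1587] rot [-1.7997e+02  8.0000e-02  1.0576e+02] slide [-0.0003, -0.0012, 0.0417] rot [-0.0001, 0.0002, 0.0002] rows>= 0.3
```

The first torch weighs 2.85 N after tare, so it's the heavy one (2.99 N expected, 1.42 N if empty). I'll draw it clear of the cup and weigh it again in free air.

```bash
python3 -m handwheel '{"slide":[[0,0,-0.05],[0,0,-0.12],[0,0,-0.2],[0,0,-0.28],[0,0,-0.33],[0,0,-0.36],[0,0,-0.36],[0,0,-0.36],[0,0,-0.36]],"delta_rot":[[0,0,0],[0,0,0],[0,0,0],[0,0,0],[0,0,0],[0,0,0],[0,0,0],[0,0,0],[0,0,0]]}' - 110
python3 - <<'E'
from h import *
avgF(12)
im,d=save('scene','s2.png')
b=np.array([-.2706*np.cos(np.radians(33)),.9627*np.cos(np.radians(33)),-np.sin(np.radians(33))]); H=np.array([.5565,.3987,.110])
to(H-b*(.15+.1287),pitch=57)
to((H-b*(.15+.1287)+[.5343,-.0375,.30])/2+[0,0,.02],pitch=28)
E
```

```text
clock: 8.6
position: [0.5343, -0.0369, 0.3016]
tool_rot: [-179.9, 0.1, 105.8]
contact_force: [0.8, 0.8, -3.0]
width: 0.337
F [ 0.115 -0.017 -2.827] sd [0.376 0.446 0.637] M [0.0085 0.0025 0.0039] eff [-0.0000e+00 -5.2834e+01  1.3538e+01 -4.4352e+01  2.2000e-02 -6.0000e-03
  5.0000e-03] sd [0.036 0.166 0.028 0.051 0.004 0.003 0.004] w 0.3377658231167002 clock 9.2
clock 9.25 pos [ 0.5348 -0.037   0.3027] rot [-1.7998e+02  8.0000e-02  1.0576e+02] slide [0.4493, 0.3476, 0.1015] rot [-0.0001, 0.1586, 0.0001] rows>= 6.6
clock 9.25 pos [ 0.5348 -0.037   0.3027] rot [-1.7998e+02  8.0000e-02  1.0576e+02] slide [0.2241, 0.173, 0.0041] rot [-0.0001, 0.078, 0.0001] rows>= 3.3
```

View pics/s2.png

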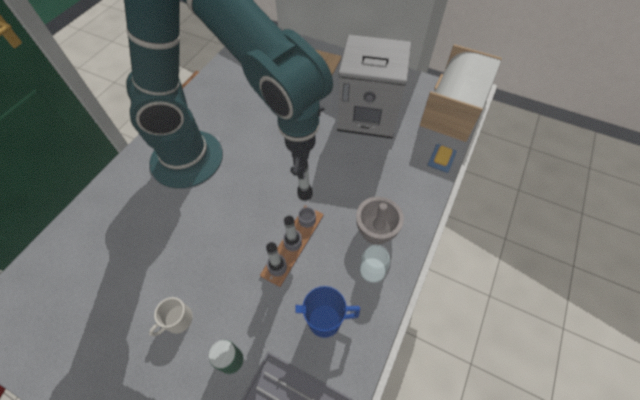

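Free-air reading agrees at 2.9 N, and the picture shows the torch held above its empty cup at (303,190) with the other two still standing at (291,230) and (273,257). Before slanting it, I'll check the path against the joint limits.

```bash
python3 - <<'E'
from ik import *
from h import *
q=ctrl.observe()['joints']; print(q.round(1))
x0=np.array([.5348,-.037,.3027]); b=beam(33); x1=H-b*.2787
R0=R.from_euler('xyz',[180,0,105.7],degrees=True).as_matrix()
for t in np.linspace(0,1,9):
    s=t; Rt=R0@R.from_euler('y',57*t,degrees=True).as_matrix()
    q,er,ea=ik(x0+(x1-x0)*s,Rt,q,.03,m=2)
    print(round(t,2),q.round(0),round(er,4),round(ea,2))
E
```

```text
[-46.7  18.5  58.6 102.6 -16.8  68.4 122.6]
0.0 [-47.  18.  59. 103. -17.  68. 123.] 0.0 0.0
0.12 [-42.  21.  55. 100. -25.  73. 126.] 0.0 0.0
0.25 [-37.  24.  52.  98. -32.  77. 129.] 0.0 0.0
0.38 [-33.  26.  48.  96. -38.  81. 132.] 0.0 0.0
0.5 [-29.  29.  45.  94. -45.  85. 133.] 0.0 0.0
0.62 [-26.  32.  42.  93. -51.  88. 135.] 0.0 0.0
0.75 [-23.  35.  39.  91. -56.  92. 135.] 0.0 0.0
0.88 [-21.  38.  36.  90. -62.  95. 136.] 0.0 0.0
1.0 [-17.  40.  30.  88. -66.  96. 136.] 0.0 0.0
```

```bash
python3 -m handwheel '{"slide":[[0.04,0.03,0],[0.08,0.06,0],[0.12,0.1,0],[0.16,0.13,0],[0.2,0.16,0],[0.224,0.173,0.004],[0.224,0.173,0.004],[0.224,0.173,0.004]],"delta_rot":[[0,0.015,0],[0,0.03,0],[0,0.045,0],[0,0.06,0],[0,0.07,0],[0,0.078,0],[0,0.078,0],[0,0.078,0]]}'
python3 - <<'E'
from h import *
from ik import H,beam
T,s=pose(); print(s['joints'].round(1),s['contact_force'],s['width'])
b=beam(33); to(H-b*(.15+.1287),pitch=57)
E
```

```text
clock: 10.05
position: [0.577, 0.0673, 0.3008]
tool_rot: [-179.9, -27.9, 105.7]
contact_force: [-0.5, -0.7, -2.7]
width: 0.341
[-30.1  28.1  46.3  93.3 -43.6  85.8 131.9] [-0.50943389 -0.72571614 -2.69980039] 0.3413538873983279
clock 10.05 pos [0.577  0.0673 0.3008] rot [-179.95  -27.88  105.7 ] slide [0.1553, 0.1751, 0.1922] rot [-0.0001, 0.0809, -0.0] rows>= 3.4
```

```bash
python3 -m handwheel '{"slide":[[0.03,0.035,0.03],[0.06,0.07,0.07],[0.09,0.1,0.11],[0.12,0.135,0.15],[0.145,0.165,0.18],[0.155,0.175,0.192],[0.155,0.175,0.192],[0.155,0.175,0.192],[0.155,0.175,0.192],[0.155,0.175,0.192],[0.155,0.175,0.192]],"delta_rot":[[0,0.015,0],[0,0.03,0],[0,0.045,0],[0,0.06,0],[0,0.073,0],[0,0.081,0],[0,0.081,0],[0,0.081,0],[0,0.081,0],[0,0.081,0],[0,0.081,0]]}'
python3 - <<'E'
from h import *
from ik import H,beam
T,s=pose(); print(s['joints'].round(1),s['contact_force'],s['width'],s['qvel'].round(2))
b=beam(33); to(H-b*(.15+.1287),pitch=57)
im,d=save('scene','s3.png'); np.save('pics/s3.npy',cloud('scene',d))
im,d=save('top','t3.png'); np.save('pics/t3.npy',cloud('top',d))
T,s=pose(); im,d=save('wrist','w3.png'); np.save('pics/w3.npy',cloud('wrist',d,T)); np.save('pics/T3.npy',T)
im=cv2.imread('pics/scene0.png')
E
```

```text
clock: 11.15
position: [0.6197, 0.1736, 0.2623]
tool_rot: [-180.0, -57.0, 105.7]
contact_force: [0.3, 0.2, -1.9]
width: 0.339
[-17.3  40.5  30.2  88.4 -66.5  96.5 136.1] [ 0.30515558  0.2170442  -1.92847145] 0.33895041065378095 [ 0.17  0.15 -0.38  0.03 -0.1   0.07  0.06]
clock 11.15 pos [0.6197 0.1736 0.2623] rot [-179.99  -56.99  105.74] slide [-0.001, 0.0001, 0.0007] rot [-0.0001, 0.0, 0.0001] rows>= 0.0
```

View pics/s3.png

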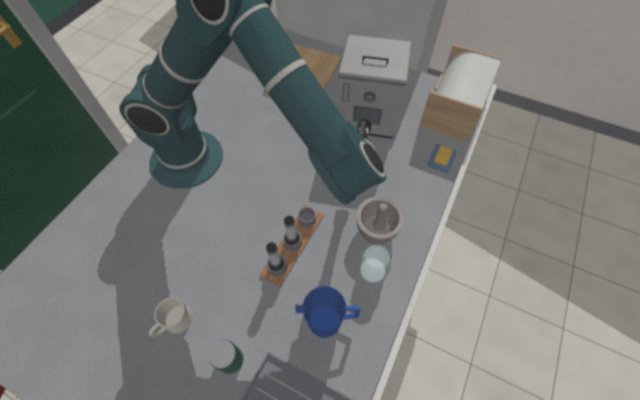

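View pics/w3.png

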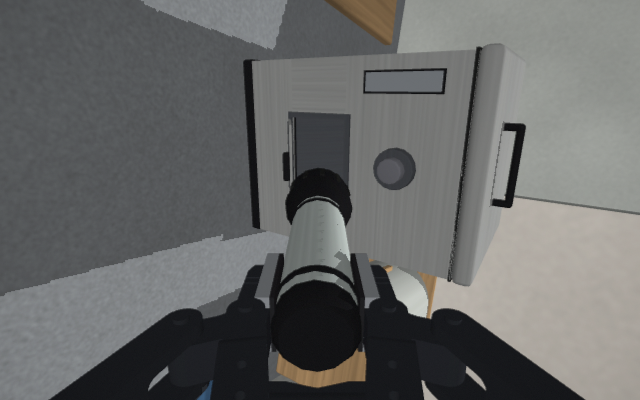

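View pics/t3.png

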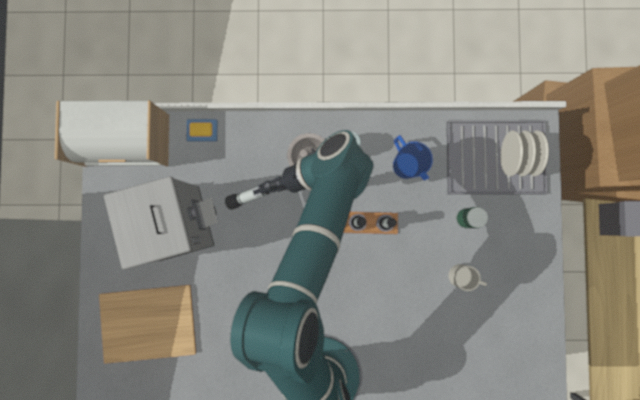

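```bash
python3 - <<'E'
from h import *
from ik import H,beam
T=np.load('pics/T3.npy'); P=np.load('pics/w3.npy')
n=np.array([-.2706,.9627,0]);l=np.array([.9627,.2706,0])
# front plane from wrist
q=P[100:220,410:465].reshape(-1,3); q=np.r_[q,P[75:105,260:285].reshape(-1,3)]
A=np.c_[q[:,0],q[:,2],np.ones(len(q))]; 
for _ in range(6):
    c=np.linalg.lstsq(A,q[:,1],rcond=None)[0]; r=abs(A@c-q[:,1]); k=r<max(.003,np.median(r)*2); A=A[k];q=q[k]
print('plane y=ax+bz+c',c.round(4),len(q),'at x=.5565,z=.11:',(c@[.5565,.11,1]).round(4))
cal=ctrl.get_calibration('wrist'); M=T@np.array(cal['hand_eye'])
def hit(u,v):
    d=M[:3,:3]@np.array([(u-cal['cx'])/cal['fx'],-(v-cal['cy'])/cal['fy'],-1]); o=M[:3,3]
    t=(c[0]*o[0]+c[1]*o[2]+c[2]-o[1])/(d[1]-c[0]*d[0]-c[1]*d[2]); return o+t*d
for u,v,s in [(349,114,'top/+lat corner'),(295,113,'bottom corner'),(350,160,'top edge'),(394,168,'button'),(320,322,'')]:
    h=hit(u,v); print(s,h.round(4),'rel lat',((h-H)@l).round(4),'z',h[2].round(4))
# torch axis: tube points in wrist cloud, tool frame
for name in ['w3','t3','s3']:
    X=(np.load(f'pics/{name}.npy').reshape(-1,3)-T[:3,3])@T[:3,:3]
    for a,b2,r0 in [(.025,.075,.0155),(.105,.128,.0225)]:
        m=(X[:,2]>a)&(X[:,2]<b2)&(np.hypot(X[:,0],X[:,1])<.04); x=X[m]
        if len(x)<10: continue
        from scipy.optimize import least_squares
        f=lambda p:np.hypot(x[:,0]-p[0]-p[2]*(x[:,2]-a),x[:,1]-p[1]-p[3]*(x[:,2]-a))-r0 if a<.1 else np.hypot(x[:,0]-p[0],x[:,1]-p[1])-r0
        s=least_squares(f,[0,0,0,0],loss='soft_l1',f_scale=.002); print(name,a,len(x),s.x.round(4),'res',np.median(abs(f(s.x))).round(4))
    m=(np.hypot(X[:,0],X[:,1])<.03)&(X[:,2]<.2); print('lens end z',np.percentile(X[m,2],[0.5,97,99.5]).round(4))
b=T[:3,2]; d=H-T[:3,3]; print('along',d@b-.1287,'off',(T[:3,:3].T@d).round(4),'angle',np.arccos(b@n).round(3))
E
```

```text
plane y=ax+bz+c [ 0.2793 -0.0036  0.2445] 6580 at x=.5565,z=.11: 0.3995
top/+lat corner [0.5072 0.3856 0.1496] rel lat -0.051 z 0.1496
bottom corner [0.5086 0.3862 0.079 ] rel lat -0.0495 z 0.079
top edge [0.554  0.3987 0.1523] rel lat -0.0024 z 0.1523
button [0.5568 0.3993 0.203 ] rel lat 0.0004 z 0.203
 [0.768  0.4586 0.1144] rel lat 0.2198 z 0.1144
w3 0.025 1706 [-0.0005  0.0006  0.0103 -0.006 ] res 0.0002
w3 0.105 372 [0.0003 0.0002 0.     0.    ] res 0.0003
lens end z [-0.0718  0.0949  0.1161]
t3 0.025 135 [-0.002  -0.0003  0.0241  0.0202] res 0.001
t3 0.105 74 [-0.0007  0.0006  0.      0.    ] res 0.0011
lens end z [-0.3484  0.1181  0.1257]
s3 0.025 10 [-0.0005 -0.0017 -0.0301  0.0301] res 0.0002
s3 0.105 22 [-0.0004 -0.0003  0.      0.    ] res 0.0004
lens end z [-0.3478  0.1066  0.1243]
along 0.1501834054627131 off [-0.0003  0.0003  0.2789] angle 0.576
```

```bash
python3 - <<'E'
from h import *
for i in range(3):
    im,d=save('scene','s4.png'); T,s=pose(); print(round(s['clock'],2),s['position'].round(4),s['tool_rot'].round(2),s['qvel'].round(2),s['width'].round(3),s['contact_force'].round(2))
P=cloud('scene',d); P0=np.load('pics/scene0.npy')
for n in ['mortar','pestle','jug','glass_jar','enamel_mug','tea_tin']:
    r=ctrl.trace('scene',n)
    if r: print(n,round(r[0]['conf'],2),np.round(r[0]['centre'],1))
P=P.reshape(-1,3)
for y0 in [-0.133,-0.227]:
    m=(abs(P[:,1]-y0)<.04)&(abs(P[:,0]-.53)<.05)&(P[:,2]>.16)&(P[:,2]<.2); c,r=cv2.minEnclosingCircle(P[m][:,:2].astype(np.float32)); print(np.round(c,4),round(r,4),np.percentile(P[m][:,2],90).round(4))
E
```

```text
Traceback (most recent call last):
AttributeError: 'float' object has no attribute 'round'
```

```bash
python3 - <<'E'
from h import *
for i in range(3):
    im,d=save('scene','s5.png'); T,s=pose(); print(round(s['clock'],2),s['position'].round(4),s['tool_rot'].round(2),s['qvel'].round(2),round(s['width'],3),s['contact_force'].round(2))
P=cloud('scene',d)
for n in ['mortar','pestle','jug','glass_jar','enamel_mug','tea_tin']:
    r=ctrl.trace('scene',n)
    if r: print(n,round(r[0]['conf'],2),np.round(r[0]['centre'],1))
P=P.reshape(-1,3)
for y0 in [-0.133,-0.227]:
    m=(abs(P[:,1]-y0)<.04)&(abs(P[:,0]-.53)<.05)&(P[:,2]>.16)&(P[:,2]<.2); c,r=cv2.minEnclosingCircle(P[m][:,:2].astype(np.float32)); print(np.round(c,4),round(r,4),np.percentile(P[m][:,2],90).round(4))
E
```

```text
11.4 [0.6197 0.1736 0.2619] [-179.92  -57.03  105.67] [ 0.1   0.17 -0.06 -0.02 -0.08  0.03  0.01] 0.339 [-0.05 -0.33 -2.76]
11.45 [0.6197 0.1736 0.2618] [-179.92  -57.03  105.66] [ 0.15  0.04 -0.14 -0.12  0.03 -0.03 -0.03] 0.337 [-0.64  0.98 -3.12]
11.5 [0.6198 0.1736 0.2618] [-179.91  -57.04  105.65] [ 0.04  0.03 -0.1  -0.1   0.01  0.04 -0.07] 0.338 [ 0.17  0.72 -3.18]
mortar 0.6 [374.8 219.4]
pestle 0.59 [381.4 217.6]
jug 0.75 [328.4 313.3]
glass_jar 0.84 [373.7 265.6]
enamel_mug 0.73 [377.   78.5]
tea_tin 0.63 [223.4 359.4]
[ 0.5319 -0.1327] 0.0149 0.1756
[ 0.5289 -0.2266] 0.0162 0.1758
```

```bash
python3 -c "
from h import *
ctrl.job_done()"
```

```text
the job is handed in; nothing more can be done
```

The heavy torch is held slanted in front of the rice container, pointing in through the hatch. I handed the job in at about 12 s of the 58 s, and no verdict was reported.

- **Finding the heavy one:** I weighed only the torch nearest the container. It read 2.85 N while still in its cup and about 2.9 N in free air, against about 2.99 N with batteries and 1.42 N empty. I took that as decisive and did not weigh the other two.
- **Final pose:** by my measurements the lens is about 15 cm from the hatch centre and about 19 cm above the counter. The beam is aimed about 33° (0.576 rad) down from square to the front. Its axis passes within a few millimetres of the hatch centre, and the arm was steady and gripping.
- **The other two torches:** their tails were still within 1 mm of where they started, standing at full height.
- **Other things on the counter:** the mortar, pestle, jug, glass jar and tea tin were found where they started.
- **Rice container:** the arm's path stayed clear of it, and the force readings showed no contact.

Two last checks disagreed:
- **Mug:** the network mistook the rice container for the mug in the final picture. In the picture taken just after the torch reached its final pose, the mug stands where it was.
- **Hatch corner:** it measured about 5 mm off the stated opening size, probably because of the frame around it. The button and front face agreed within 2 mm.

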